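# Start a refill jar's cap on its thread and screw it home

## Task

The cap of the blue refill jar sits too high, on top of its thread. Keeping it on the neck, turn it backward (counter-clockwise seen from above) until its white line points at the green start mark and the cap drops into the thread, then screw it forward (clockwise) until the white line points at the orange mark and let go. The red jar is already closed and shows how it should look.

Things in the scene. Friction and masses are not known exactly. Their poses are not given: they have to be found in the camera images.
- jar_blue: white round jar with a blue band, fixed to the counter (its twin with a red cap is already closed). Origin: centre of the underside, z up. Foot 98 mm wide, body 88 mm, flat shoulder at 80 mm height, neck 36 mm wide up to 108 mm, with three thread ledges and upright stops between them. The cap's lower rim is at 90.5 mm height when sitting on top of the thread, at 82 mm when dropped into it.
- cap_blue: blue cap on that neck, 60 mm wide, 30 mm high, 60 g, knurled side, 1.5 mm sideways play. Origin: centre of its lower rim, z up, x to its white line. Starts on top of the thread, its line 31 to 61 degrees clockwise of the green mark. Turned so far back it falls, or can be lightly pressed down, 8.5 mm; then it turns clockwise at that height (no pitch). Turned clockwise undropped it jams high.
- pointer (a point): outer upper end of the white line that runs over the top of the blue cap and down its side; it lies on the rim, 30 mm from the cap's axis, 30 mm above the cap's origin.
- start_mark (a point): inner end of the green mark, a radial bar 8 mm wide, 13 mm long on the blue jar's shoulder that runs on down its side, 30 mm from the jar's axis. With the white line within 12 degrees of it the cap can drop; a stop keeps the cap from turning more than 13 degrees past it.
- lock_mark (a point): inner end of the orange mark, a like bar on the blue jar's shoulder, 30 mm from the jar's axis, 71 degrees clockwise (from above) of the green mark. The dropped cap turns to it and 8 degrees beyond, to a hard stop.

How it is judged:
By the outcome, as a careful person would: the job done as asked, in the order asked, and still so for the second after the job is handed in, with the robot touching nothing.
It also fails if it takes over 38 s, if anything falls off the work surface, if the arm or the gripper's body presses on something with over 40 N, if the wrist force passes 120 N, or if a joint passes its speed limit or range.

## Robot

A 6-joint arm with a two-finger parallel gripper is mounted at the origin on a cart in front of the work surface, level with it; the furniture and walls round the work are solid. World frame = base frame: x ahead of the robot, y to its left, z up, the work surface at z = 0. Lengths are in m, angles in rad, forces in N, time in s.
With the tool pointing down it reaches from about 0.275 to 0.875 m from the base axis. Payload 12.5 kg.
Tool frame: the origin (TCP) lies between the finger pads; the fingertips stand 11 mm ahead of it and the grasp point (between the pads) lies 8 mm behind it (arm.tip_extent is the distance from the TCP to the fingertips, in m); z points along the fingers, y is the line along which they close (so a half turn about z gives the same grasp; the last joint's range is limited). The gripper opens to 85 mm and grips with 20 to 120 N. Pads are 22 mm wide; open, the fingers measure 114 mm over their backs; the gripper's body (76 mm by 85 mm) begins 54 mm behind the grasp point. The pads swing forward as they close: fully open they stand 13 mm farther back than shut.
Start: joints at [1.12, 0.351, 1.652, -0, 1.139, -0.085], TCP at [0.197, 0.514, 0.242] pointing down, gripper open.
Joint ranges: [-2.75, 2.75], [-0.79, 2.1], [0.01, 2.65], [-1.57, 4.71], [0.07, 3.14], [-2.87, 2.87]. Speed limits (rad/s): [2.22, 2.22, 2.79, 3.14, 3.14, 3.14].

## Interface

Orientations are given as a unit quaternion [x, y, z, w].
In Python, from rig import readout, viewer, arm gives the robot as it stands. The module is installed in compiled form; this text tells all that it offers.
- The arm moves only by the tool apply_moves, never from a script. Its argument "targets" is one flat list of numbers, 7 for each row, row after row: the turn, a rotation vector about the tool's x, y, z as a fraction of full scale, then the shift along the tool's x, y, z as a fraction of full scale, then the closure, from 0 (fully open) to 1 (shut). In form: [ax, ay, az, tx, ty, tz, jaw, ax, ay, az, tx, ty, tz, jaw, ...]. A call has 1 to 5 rows; each row is the pose to reach, as a shift and turn from the pose commanded when the call began, along the tool's axes at that moment; what a row does not reach only later rows make up. Full scale, the value 1, is 800 mm for a shift and 90 degrees for a turn. A row lasts 1/8 s, in which the tool goes at most 62.5 mm and 10.7 degrees, less where a joint would pass 70% of its speed; a pose out of reach is approached as far as the arm can. A call with a number of a shift or a turn outside -1 to 1 is refused whole. A call with a gripper value outside its range is refused whole. The fingers move at their own pace and stop on an object; the grip force is fixed at half the most. Time passes only in rows, so rows that repeat a pose let the fingers close. It gives the time, the measured TCP pose, the force, the opening and the grip force at its end, in the units of the state.
- readout.state(): the state, without advancing time (a new reading comes with each control period).
- viewer.read_camera(name): name is "scene" or "top" or "wrist"; returns a dict with "img" (420x560x3 uint8, red, green, blue), "z_map" (420x560 float32, m along the optical axis (not along the pixel's ray), 0 where there is no reading), "vertical_fov" (degrees; the focal length in pixels is half the picture's height over the tangent of half this angle, whatever the lens; pixels are square), "cx", "cy" (the principal point, pixels), "xyz" and "attitude" of the camera in the world. Camera axes: x right, y down, z forward; pixel columns grow to the right and rows downward; lengths in m; the calibration is good to about 2 mm. A picture is of the moment at which its call begins.
- arm.finish_job(): hands the job in; it is judged then, once.
Trained networks look in a picture, given as the dict that the camera call returned (one of the last four; its "shot" number tells which), for a name from the list of things; names that differ only in an ending like _2 or _b are one class to them, and where a whole thing is asked for, a point or a joint stands for the part that bears it (a point fixed in the world has none). Each returns a list of dicts, best first, with "p" (0 to 1); they miss things now and then, are a little off and sometimes report something else, mostly with a low value. They report only what shows in the picture. A call takes as long as a camera call.
- viewer.recognise(label, picture): "box" ([left, top, width, height] in pixels, round what is visible of it).
- viewer.mark_of(label, picture): "position" ([column, row] in pixels: a listed point, or the origin of a listed thing).
The state is a dict: "t": time; "q": joint angles; "joint_velocities": joint speeds; "effort": joint torques, N m; "ee_pos": TCP position; "ee_rot": TCP orientation; "wrist_force": force on the tool from outside, world axes, zero at the start; "moment": the same for the moment, N m; "finger_gap": finger opening in m; "finger_force": force on a finger pad.
Only numpy, scipy, OpenCV 4.12 (cv2) and the standard library are available. Lean on these libraries where they do the work, as an engineer would, in place of code of your own. Each camera call takes 0.05 s, during which the arm holds its last target. There are 200 camera calls.

## Working session

There is one attempt and no reset: what is moved stays moved. The work goes in short steps, Python scripts to look and compute and a tool call to move; the robot and the scene stay as the last step left them, time stands still between calls to the robot, and variables do not carry over. Pictures are saved under pics/ and viewed, at most 10 in all, crops included, and the job is handed in when it is done.

Besides the shell and the picture viewer there is one more tool, called after "Request:" as name(argument=value, ...) on one line, values as JSON. apply_moves: Moves the arm, as the interface text tells. Shift numbers are shares of 800 mm and turn numbers shares of 90 degrees, none past 1 either way. Its arguments: {"type":"object","properties":{"targets":{"type":"array","items":{"type":"number","minimum":-1,"maximum":1}}},"required":["targets"]}

```bash
mkdir -p pics; cat > h.py <<'E'
import numpy as np, cv2
from scipy.spatial.transform import Rotation as R
from rig import readout, viewer, arm
def f(p): return p["img"].shape[0]/2/np.tan(np.radians(p["vertical_fov"])/2)
def Rc(p):
    a=np.array(p["attitude"]); return a if a.shape==(3,3) else R.from_quat(a).as_matrix()
def ray(p,uv): return Rc(p)@np.array([(uv[0]-p["cx"])/f(p),(uv[1]-p["cy"])/f(p),1])
def atz(p,uv,z):
    d=ray(p,uv); o=np.array(p["xyz"]); return o+d*(z-o[2])/d[2]
def depth(p,uv):
    return np.array(p["xyz"])+ray(p,uv)*p["z_map"][int(round(uv[1])),int(round(uv[0]))]
def cloud(p):
    v,u=np.mgrid[:420,:560]; d=np.stack([(u-p["cx"])/f(p),(v-p["cy"])/f(p),np.ones(u.shape)],-1)
    return (d*p["z_map"][...,None])@Rc(p).T+np.array(p["xyz"])
def save(p,n): cv2.imwrite("pics/"+n,p["img"][...,::-1])
E
cat > a.py <<'E'
from h import *
s=readout.state(); print(s)
for n in ["top","scene","wrist"]:
    p=viewer.read_camera(n); save(p,n+"1.png"); print(n,p["xyz"],p["attitude"],p["vertical_fov"],p["cx"],p["cy"])
    for l in ["cap_blue","jar_blue"]: print(l,viewer.recognise(l,p)[:2],viewer.mark_of(l,p)[:2])
    for l in ["pointer","start_mark","lock_mark"]:
        m=viewer.mark_of(l,p)[:2]; print(l,m,[depth(p,x["position"]).round(4) for x in m])
a=cv2.imread("pics/top1.png");b=cv2.imread("pics/scene1.png");c=cv2.imread("pics/wrist1.png")
E
python3 a.py
```

```text
{'t': 0.0, 'q': array([ 1.12041187e+00,  3.51254861e-01,  1.65241322e+00,  1.06305189e-05,
        1.13909954e+00, -8.45895784e-02]), 'joint_velocities': array([ 1.01140142e-03, -6.38682670e-04, -6.77827611e-04, -1.03517936e-04,
        7.95191939e-04, -1.45525730e-05]), 'effort': array([-2.02928891e-04, -5.06095290e+01, -2.91416860e+01, -1.70429303e-04,
        4.40483331e-03,  3.34840081e-05]), 'ee_pos': array([0.19656227, 0.51334135, 0.24175234]), 'ee_rot': array([ 1.81881606e-01,  9.83320261e-01, -5.65317194e-04, -1.59932024e-04]), 'wrist_force': array([ 0.37522752, -1.34197701, -0.43524035]), 'moment': array([ 0.01539461,  0.04197808, -0.00142234]), 'finger_force': 0.0, 'finger_gap': 0.08573192304531652}
top [ 0.39382577 -0.07349548  0.95313191] [-0.70244105  0.7101932  -0.03430946  0.03201645] 55.0843464748987 283.32277237793664 212.60423427649317
cap_blue [{'box': [218.8, 197.6, 29.9, 32.0], 'p': 0.71}] [{'position': [233.8, 214.3], 'p': 0.66}]
jar_blue [{'box': [216.5, 196.3, 43.1, 44.7], 'p': 0.64}] [{'position': [238.2, 217.6], 'p': 0.67}]
pointer [{'position': [225.4, 224.
[... 416 characters left out ...]
5460232 206.6707033351834
cap_blue [{'box': [220.7, 211.0, 39.1, 36.9], 'p': 0.8}] [{'position': [238.8, 236.4], 'p': 0.88}]
jar_blue [{'box': [213.5, 234.6, 60.2, 70.7], 'p': 0.91}] [{'position': [243.0, 286.8], 'p': 0.69}]
pointer [{'position': [240.9, 232.9], 'p': 0.59}] [array([0.4547, 0.0449, 0.1179])]
start_mark [{'position': [255.9, 247.1], 'p': 0.71}] [array([0.4509, 0.0159, 0.0798])]
lock_mark [{'position': [240.9, 254.0], 'p': 0.68}] [array([0.4578, 0.0442, 0.08  ])]
wrist [0.11788798 0.54279089 0.37367775] [0.81242411 0.55920869 0.093936   0.1357525 ] 65.4900998810086 279.14724786826065 206.59713109996216
cap_blue [] []
jar_blue [] []
pointer [] []
start_mark [] []
lock_mark [] []
```

```bash
cat > b.py <<'E'
from h import *
a=cv2.imread("pics/top1.png")[150:290,170:310];b=cv2.imread("pics/scene1.png")[170:310,170:310]
cv2.imwrite("pics/c1.png",np.hstack([cv2.resize(x,(400,400),interpolation=cv2.INTER_CUBIC) for x in (a,b)]))
for n in ["top","scene"]:
    p=viewer.read_camera(n); P=cloud(p)
    near=np.hypot(P[...,0]-.475,P[...,1]-.027)<.06
    for lo,hi in ((.112,.13),(.075,.085)):
        m=near&(P[...,2]>lo)&(P[...,2]<hi); c,r=cv2.minEnclosingCircle(P[m][:,:2].astype(np.float32).reshape(-1,1,2)); print(n,lo,m.sum(),c,r,P[m].mean(0))
    P2=P[(P[...,2]>.02)&(P[...,0]>.2)&(P[...,0]<.8)&(abs(P[...,1])<.4)]
    H,xe,ye=np.histogram2d(P2[:,0],P2[:,1],bins=[np.arange(.2,.82,.04),np.arange(-.4,.42,.04)])
    if n=="top": print(H.astype(int))
E
python3 b.py
```

```text
top 0.112 648 (0.4747259318828583, 0.02750183269381523) 0.030232995748519897 [0.47435602 0.02695599 0.12003298]
top 0.075 575 (0.4744528830051422, 0.0273458119481802) 0.04427646845579147 [0.47051774 0.02255087 0.07940176]
[[  0   0   0   0   0   0   0   0   0   0   0   0   0   0   0   0   0   0
    0   0]
 [  0   0   0   0   0   0   0   0   0   0   0   0   0   0   0   0   0   0
    0   0]
 [  0   0   0   0   0   0   0   0   0   0   0   0   0   0   0   0   0   0
    0   0]
 [ 33   0   0   0   0   0   0   0   0   0   0   0   0   0   0   0   0   0
    0   0]
 [220   0   0   0   0   0   0   0 910   0   0   0   0   0   0   0   0   0
    0   0]
 [ 28   0   0  47 249 138   0   0   0   0  86  14   0   0   0   0   0   0
    0   0]
 [ 43   9   0 101 354 291   0   0  31 149 396 203   0   0   0   0   0   0
    0   0]
 [ 14  15   0  18 120  45   0   0 173  75 291 117   0   0   0   0   0   0
    0   0]
 [  8  13   0   0   0   0   0   0   0   0   0   0   0   0   0   0   0   0
    0   0]
 [  0   0   0   0   0   0   0   0   0   0   0   0   0   0   0   0   0   0
    0   0]
 [  1  31  88 106 111 111 110 124 121  21   0   0   0   0   0   0   0   0
    0   0]
 [135  82  24   3   0  47 198 140   3  42  26  32   0   0   0   0   0   0
    0   0]
 [136   0   0   0   0  43   5   0   0  51 111  23   0   0   0   0   0   0
    0   0]
 [139   8  19  33  57  61  71  72  12  50   0   0   0   0   0   0   0   0
    0   0]
 [ 71 126 205 203 206 107   0   0   0  45   0   0   0   0   0   0   0   0
    0   0]]
scene 0.112 781 (0.4739423990249634, 0.02579660154879093) 0.031351786106824875 [0.47025384 0.03104017 0.12010194]
scene 0.075 896 (0.47322550415992737, 0.02677108533680439) 0.04396952688694 [0.46187705 0.04095123 0.08040983]
```

View pics/scene1.png

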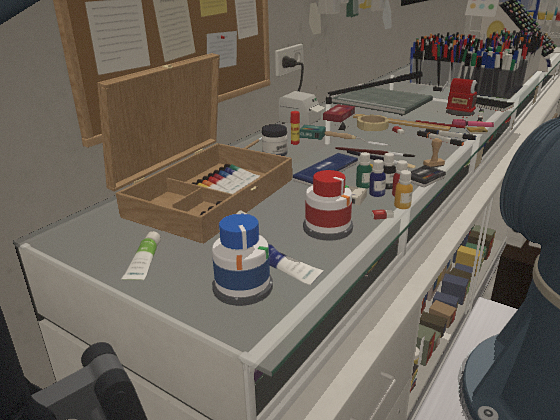

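View pics/c1.png

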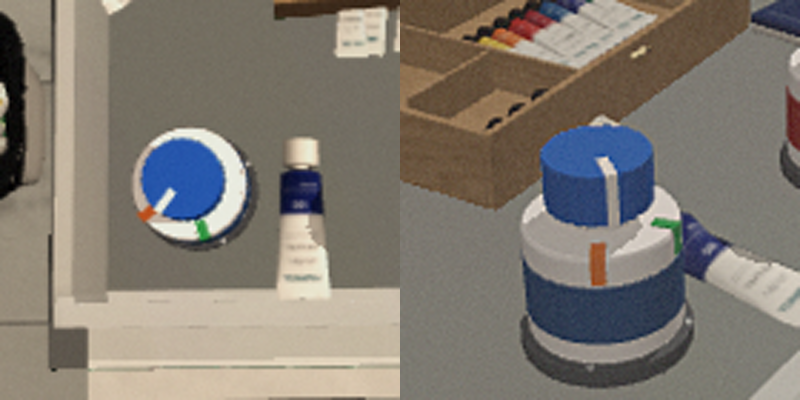

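```bash
cat >> h.py <<'E'
def plan(xyz,yaw=None):
    "shift in tool axes (/0.8), turn about z (/90deg) to bring tool y to world angle yaw deg"
    s=readout.state(); T=R.from_quat(s["ee_rot"]); d=T.inv().apply(np.array(xyz)-s["ee_pos"])
    y=T.apply([0,1,0]); c=np.degrees(np.arctan2(y[1],y[0]))
    print("pos",s["ee_pos"].round(4),"yaw",round(c,2),"q6",round(s["q"][5],3),"t",s["t"],"shift",(d/.8).round(4), "tilt",T.apply([0,0,1]).round(4))
    if yaw is not None:
        e=((c-yaw)+90)%180-90; print("turn z",round(e/90,4),"=deg",round(e,2))
def angles(p,ztop,c=(.474,.027)):
    h=cv2.cvtColor(p["img"],cv2.COLOR_RGB2HSV); P=cloud(p); q=P[...,:2]-np.array(c); r=np.hypot(q[...,0],q[...,1])
    cap=(abs(P[...,2]-ztop)<.005)&(r<.029)
    sh=(abs(P[...,2]-.08)<.005)&(r<.045)&(r>.03)
    ms={"line":cap&(h[...,1]<90)&(h[...,2]>110)&(r>.008),"green":sh&(h[...,0]>45)&(h[...,0]<85)&(h[...,1]>100),"orange":sh&(h[...,0]<22)&(h[...,1]>100)}
    for k,m in ms.items():
        if m.any(): v=q[m].mean(0); print(k,m.sum(),v.round(4),round(np.degrees(np.arctan2(v[1],v[0]))%360,1))
    if cap.any(): print("captop z",np.median(P[...,2][cap]),"n",cap.sum())
E
python3 - <<'E'
from h import *
plan((.474,.027,.20),8)
for n in ("top","scene"): print(n); angles(viewer.read_camera(n),.1205)
E
```

```text
pos [0.1967 0.5136 0.2423] yaw 69.04 q6 -0.085 t 1.3 shift [-0.5413 -0.4441  0.0529] tilt [ 0.  0. -1.]
turn z 0.6783 =deg 61.04
top
line 29 [-0.0154  0.0129] 140.1
green 18 [-0.036  -0.0106] 196.3
orange 22 [-0.0222  0.0314] 125.3
captop z 0.12012949582918409 n 603
scene
line 48 [-0.0162  0.0108] 146.3
green 27 [-0.0372 -0.0122] 198.1
orange 50 [-0.0235  0.0319] 126.4
captop z 0.1213826601050283 n 637
```

Request:
apply_moves(targets=[0, 0, 0.678, -0.541, -0.444, 0.02, 0, 0, 0, 0.678, -0.541, -0.444, 0.02, 0, 0, 0, 0.678, -0.541, -0.444, 0.02, 0, 0, 0, 0.678, -0.541, -0.444, 0.02, 0, 0, 0, 0.678, -0.541, -0.444, 0.02, 0])

```text
t: 2.02
ee_pos: [0.352, 0.2405, 0.2336]
ee_rot: [0.609, 0.793, 0.0, 0.0]
wrist_force: [1.7, 0.4, 0.1]
finger_gap: 0.0853
finger_force: 0.0
```

```bash
python3 - <<'E'
from h import *
plan((.474,.027,.20),8)
E
```

```text
pos [0.352  0.2405 0.2336] yaw 14.99 q6 0.228 t 2.025 shift [-0.2972  0.0782  0.042 ] tilt [ 8.e-04  4.e-04 -1.e+00]
turn z 0.0777 =deg 6.99
```

Request:
apply_moves(targets=[0, 0, 0.078, -0.297, 0.078, 0.042, 0, 0, 0, 0.078, -0.297, 0.078, 0.042, 0, 0, 0, 0.078, -0.297, 0.078, 0.042, 0, 0, 0, 0.078, -0.297, 0.078, 0.042, 0, 0, 0, 0.078, -0.297, 0.078, 0.042, 0])

```text
t: 2.65
ee_pos: [0.4754, 0.0266, 0.1992]
ee_rot: [0.656, 0.755, -0.0, 0.0]
wrist_force: [-0.2, -0.2, -0.2]
finger_gap: 0.0857
finger_force: 0.0
```

```bash
cat > w.py <<'E'
from h import *
import sys
p=viewer.read_camera("wrist"); save(p,sys.argv[1]); plan((.474,.027,.105),8); zt=float(sys.argv[2])
P=cloud(p); near=np.hypot(P[...,0]-.474,P[...,1]-.027)<.06
h=cv2.cvtColor(p["img"],cv2.COLOR_RGB2HSV)
m=near&(abs(P[...,2]-zt)<.006)&(h[...,2]>60); c,r=cv2.minEnclosingCircle(P[m][:,:2].astype(np.float32).reshape(-1,1,2)); print("cap circ",c,r,m.sum())
m=near&(abs(P[...,2]-.08)<.006); c,r=cv2.minEnclosingCircle(P[m][:,:2].astype(np.float32).reshape(-1,1,2)); print("shoulder",c,r,m.sum())
angles(p,zt)
E
python3 w.py w1.png .1205
```

```text
pos [0.4745 0.0283 0.1994] yaw 8.13 q6 -0.181 t 2.7 shift [-0.0015 -0.0008  0.118 ] tilt [-7.e-04  1.e-04 -1.e+00]
turn z 0.0015 =deg 0.13
cap circ (0.4744321405887604, 0.02526087872684002) 0.030491547659039497 5421
shoulder (0.47414109110832214, 0.025440720841288567) 0.04437043145298958 3228
line 290 [-0.0163  0.0107] 146.5
green 104 [-0.0375 -0.0131] 199.3
orange 193 [-0.0224  0.0293] 127.5
captop z 0.1201490081400668 n 5125
```

View pics/w1.png

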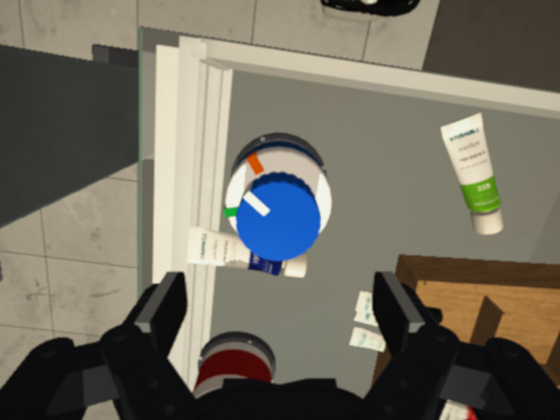

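Request:
apply_moves(targets=[0, 0, 0, -0.001, 0, 0.06, 0, 0, 0, 0, -0.001, 0, 0.1175, 0, 0, 0, 0, -0.001, 0, 0.1175, 0, 0, 0, 0, -0.001, 0, 0.1175, 0])

```text
t: 3.2
ee_pos: [0.475, 0.0294, 0.1074]
ee_rot: [0.654, 0.757, 0.001, 0.001]
wrist_force: [0.4, 0.0, 0.3]
finger_gap: 0.0855
finger_force: 0.0
```

```bash
python3 - <<'E'
from h import *
plan((.4742,.0263,.105),8); s=readout.state(); print(s["wrist_force"],s["moment"],s["joint_velocities"].round(3))
E
```

```text
pos [0.475  0.0294 0.1074] yaw 8.36 q6 -0.182 t 3.2 shift [-0.0037 -0.0016  0.003 ] tilt [ 0.0017  0.     -1.    ]
turn z 0.004 =deg 0.36
[0.42355591 0.01954478 0.30922092] [ 0.00570638 -0.02254151 -0.08374468] [-0.006 -0.015 -0.009  0.    -0.006 -0.003]
```

Request:
apply_moves(targets=[0, 0, 0, -0.0037, -0.001, 0.002, 0, 0, 0, 0, -0.0037, -0.001, 0.002, 0])

```text
t: 3.45
ee_pos: [0.4745, 0.0256, 0.1052]
ee_rot: [0.654, 0.756, 0.001, 0.001]
wrist_force: [-0.1, -0.2, 0.3]
finger_gap: 0.0856
finger_force: 0.0
```

```bash
python3 - <<'E'
from h import *
plan((.4742,.0263,.105),8)
E
```

```text
pos [0.4745 0.0256 0.1052] yaw 8.3 q6 -0.189 t 3.45 shift [ 0.001  -0.0002  0.0002] tilt [ 1.8e-03 -1.0e-04 -1.0e+00]
turn z 0.0033 =deg 0.3
```

Good. Close on the cap.

Request:
apply_moves(targets=[0, 0, 0, 0, 0, 0, 1, 0, 0, 0, 0, 0, 0, 1, 0, 0, 0, 0, 0, 0, 1, 0, 0, 0, 0, 0, 0, 1, 0, 0, 0, 0, 0, 0, 1])

```text
t: 4.08
ee_pos: [0.4742, 0.0256, 0.1048]
ee_rot: [0.654, 0.756, 0.0, 0.0]
wrist_force: [-3.7, -0.4, 9.6]
finger_gap: 0.0588
finger_force: 62.1
```

```bash
python3 - <<'E'
from h import *
plan((.4742,.0263,.105),8); s=readout.state(); print(s["wrist_force"],s["moment"],s["finger_gap"],s["finger_force"])
print("scene");p=viewer.read_camera("scene");angles(p,.1205,(.4742,.0263))
E
```

```text
pos [0.4742 0.0256 0.1048] yaw 8.3 q6 -0.189 t 4.075 shift [ 0.0008  0.0001 -0.0002] tilt [ 4.e-04 -1.e-04 -1.e+00]
turn z 0.0034 =deg 0.3
[-3.66904823 -0.42056659  9.64938771] [-0.0785902   0.5714321   0.00298985] 0.05880010980188667 62.06825835897689
scene
line 39 [-0.0144  0.0091] 147.8
green 27 [-0.0375 -0.0114] 196.9
orange 49 [-0.0234  0.0319] 126.2
captop z 0.12134593078635642 n 562
```

Request:
apply_moves(targets=[0, 0, -0.11, 0, 0, 0, 1, 0, 0, -0.22, 0, 0, 0, 1, 0, 0, -0.33, 0, 0, 0, 1, 0, 0, -0.44, 0, 0, 0, 1, 0, 0, -0.52, 0, 0, 0, 1])

```text
t: 4.75
ee_pos: [0.4741, 0.0257, 0.1043]
ee_rot: [0.298, 0.955, 0.0, 0.0]
wrist_force: [0.0, -0.5, -0.7]
finger_gap: 0.0582
finger_force: 64.2
```

```bash
python3 - <<'E'
from h import *
plan((.4742,.0263,.105),8); s=readout.state(); print(s["wrist_force"],s["moment"],s["finger_gap"],s["finger_force"])
for n in ("scene","wrist"):
    p=viewer.read_camera(n);angles(p,.12,(.4742,.0263));save(p,n+"5.png")
E
```

```text
pos [0.4741 0.0257 0.1043] yaw 55.38 q6 -1.011 t 4.75 shift [ 0.0003  0.0007 -0.0009] tilt [ 2.e-04 -0.e+00 -1.e+00]
turn z 0.5265 =deg 47.38
[ 0.02540349 -0.46768466 -0.68582479] [ 0.00054745 -0.02344776  0.038444  ] 0.05822935651787776 64.20221958775073
line 36 [-0.0161 -0.0058] 199.6
green 25 [-0.0372 -0.0113] 196.9
orange 46 [-0.0236  0.0322] 126.2
captop z 0.120694671772792 n 610
line 630 [-0.0198 -0.005 ] 194.0
green 406 [-0.0358 -0.0122] 198.8
orange 484 [-0.0227  0.0299] 127.3
captop z 0.11943422796206765 n 12810
```

Request:
apply_moves(targets=[0, 0, -0.045, 0, 0, 0, 1, 0, 0, -0.045, 0, 0, 0.004, 1, 0, 0, -0.045, 0, 0, 0.008, 1, 0, 0, -0.045, 0, 0, 0.0105, 1, 0, 0, -0.045, 0, 0, 0.0105, 1])

```text
t: 5.48
ee_pos: [0.4739, 0.0257, 0.0964]
ee_rot: [0.267, 0.964, -0.0, -0.0]
wrist_force: [-5.4, -0.0, 15.1]
finger_gap: 0.0585
finger_force: 65.9
```

```bash
python3 - <<'E'
from h import *
plan((.4742,.0263,.096),8); s=readout.state(); print(s["wrist_force"],s["moment"],s["finger_gap"],s["finger_force"],arm.tip_extent)
for n in ("scene","wrist"):
    p=viewer.read_camera(n);angles(p,.115,(.4742,.0263));save(p,n+"6.png")
E
```

```text
pos [0.4739 0.0257 0.0964] yaw 59.06 q6 -1.075 t 5.475 shift [0.0001 0.0008 0.0005] tilt [-3.e-04  0.e+00 -1.e+00]
turn z 0.5674 =deg 51.06
[-5.40468824 -0.01553271 15.11016348] [-0.01024256  0.8719899  -0.07273796] 0.05849656573887105 65.86820628668647 0.011
line 41 [-0.0135 -0.0074] 208.9
green 25 [-0.0375 -0.0117] 197.3
orange 44 [-0.0237  0.032 ] 126.4
captop z 0.11296797059531793 n 557
line 620 [-0.0194 -0.006 ] 197.2
green 425 [-0.0362 -0.0123] 198.8
orange 527 [-0.0228  0.0298] 127.3
captop z 0.11168225883939073 n 12678
```

Request:
apply_moves(targets=[0, 0, 0.11, 0, 0, -0.0005, 1, 0, 0, 0.22, 0, 0, -0.0005, 1, 0, 0, 0.33, 0, 0, -0.0005, 1, 0, 0, 0.44, 0, 0, -0.0005, 1, 0, 0, 0.55, 0, 0, -0.0005, 1])

```text
t: 6.2
ee_pos: [0.4745, 0.0256, 0.0964]
ee_rot: [0.648, 0.762, 0.0, 0.0]
wrist_force: [0.4, -0.6, 4.0]
finger_gap: 0.0588
finger_force: 64.8
```

Request:
apply_moves(targets=[0, 0, 0.11, 0, 0, 0, 1, 0, 0, 0.22, 0, 0, 0, 1, 0, 0, 0.22, 0, 0, 0, 1])

```text
t: 6.58
ee_pos: [0.4745, 0.0257, 0.0965]
ee_rot: [0.767, 0.642, 0.0, 0.0]
wrist_force: [-0.2, 0.1, 6.0]
finger_gap: 0.0586
finger_force: 64.8
```

```bash
python3 - <<'E'
from h import *
plan((.4742,.0263,.096),-11); s=readout.state(); print(s["wrist_force"],s["moment"],s["finger_gap"],s["finger_force"])
for n in ("scene","wrist"):
    p=viewer.read_camera(n);angles(p,.112,(.4742,.0263));save(p,n+"7.png")
E
```

```text
pos [0.4745 0.0257 0.0965] yaw -10.16 q6 0.133 t 6.575 shift [ 0.0007 -0.0005  0.0006] tilt [ 0.001 -0.    -1.   ]
turn z 0.0093 =deg 0.84
[-0.24793154  0.14985212  6.03925221] [-0.01002684  0.03962268 -0.03839542] 0.05857893490426369 64.83958967321087
line 42 [-0.0104  0.015 ] 124.7
green 27 [-0.037  -0.0114] 197.1
orange 44 [-0.0233  0.0321] 126.0
captop z 0.11291429486980523 n 474
line 706 [-0.0118  0.0156] 127.0
orange 482 [-0.0222  0.0297] 126.8
captop z 0.11167784868361927 n 13124
```

View pics/wrist7.png

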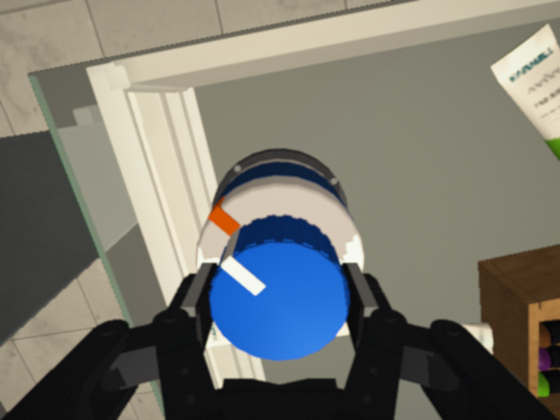

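Request:
apply_moves(targets=[0, 0, 0, 0, 0, 0, 0, 0, 0, 0, 0, 0, 0, 0, 0, 0, 0, 0, 0, 0, 0, 0, 0, 0, 0, 0, 0, 0, 0, 0, 0, 0, 0, 0, 0])

```text
t: 7.3
ee_pos: [0.474, 0.0257, 0.0961]
ee_rot: [0.767, 0.642, -0.0, -0.0]
wrist_force: [-0.4, 0.0, 0.3]
finger_gap: 0.0855
finger_force: 0.0
```

Request:
apply_moves(targets=[0, 0, 0, 0, 0, -0.03, 0, 0, 0, 0, 0, 0, -0.1, 0, 0, 0, 0, 0, 0, -0.16, 0, 0, 0, 0, 0, 0, -0.16, 0, 0, 0, 0, 0, 0, -0.16, 0])

```text
t: 7.92
ee_pos: [0.4736, 0.0257, 0.2234]
ee_rot: [0.767, 0.642, -0.0, -0.0]
wrist_force: [0.2, 0.6, 0.7]
finger_gap: 0.0854
finger_force: 0.0
```

```bash
python3 - <<'E'
from h import *
plan((.4742,.0263,.22)); print(readout.state()["finger_gap"])
for n in ("scene","wrist","top"):
    p=viewer.read_camera(n);print(n);angles(p,.112,(.4742,.0263));save(p,n+"8.png")
    P=cloud(p); m=(abs(P[...,2]-.112)<.005)&(np.hypot(P[...,0]-.474,P[...,1]-.026)<.045)
    c,r=cv2.minEnclosingCircle(P[m][:,:2].astype(np.float32).reshape(-1,1,2)); print(c,r); angles(p,.112,c)
ims=[cv2.imread("pics/%s8.png"%n) for n in ("scene","wrist")]
cv2.imwrite("pics/c8.png",np.hstack([cv2.resize(ims[0][170:310,170:310],(400,400),interpolation=cv2.INTER_CUBIC),ims[1][0:400,80:480]]))
E
```

```text
pos [0.4736 0.0257 0.2234] yaw -10.14 q6 0.133 t 7.925 shift [0.0009 0.0006 0.0043] tilt [-9.e-04  0.e+00 -1.e+00]
0.08539591677408051
scene
line 50 [-0.0065  0.0102] 122.6
green 29 [-0.0378 -0.0111] 196.4
orange 51 [-0.0232  0.0318] 126.2
captop z 0.11294437441514948 n 646
(0.4726846516132355, 0.025112206116318703) 0.031414300203323364
line 49 [-0.0054  0.0103] 117.7
green 27 [-0.0369 -0.01  ] 195.1
orange 51 [-0.0217  0.033 ] 123.4
captop z 0.11294565133820206 n 627
wrist
line 224 [-0.0119  0.0155] 127.5
green 58 [-0.0387 -0.013 ] 198.6
orange 158 [-0.0222  0.0296] 126.9
captop z 0.11166755389826649 n 4077
(0.47415995597839355, 0.025433463975787163) 0.03041825443506241
line 216 [-0.0114  0.0154] 126.4
green 58 [-0.0386 -0.0122] 197.5
orange 171 [-0.0218  0.03  ] 126.0
captop z 0.11167582179181323 n 4039
top
(0.0, 0.0) 0.0
```

View pics/c8.png

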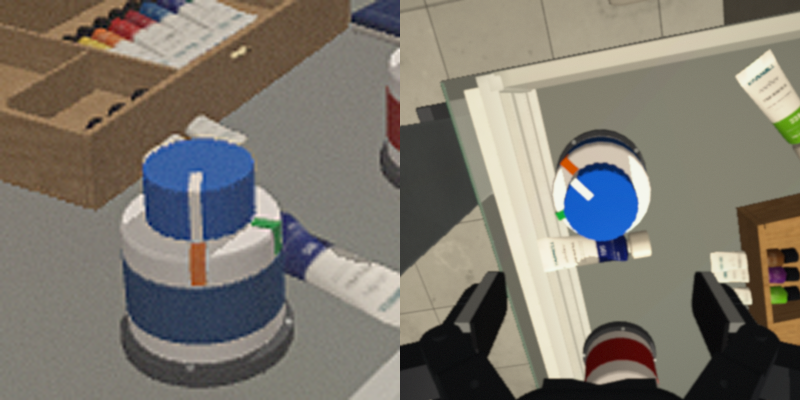

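The white line meets the orange bar in both views: scene crop around (197,240), wrist crop around (572,172). The cap sits low on the neck and the gripper is clear of it.

```bash
python3 -c "
from rig import arm
print(arm.finish_job())"
```

```text
the job is handed in; nothing more can be done
None
```

The job is handed in: the blue cap was turned back to the green mark, dropped about 8 mm into its thread and screwed clockwise until its white line pointed at the orange mark (to within about a degree in the wrist camera), then released, with the gripper clear, at about 8 s of the 38 s allowed.

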